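# Turn the syrup carousel until the pump bottle faces front

## Robot

A 6-joint arm with a two-finger parallel gripper is mounted at the origin on the work surface. World frame = base frame: x ahead of the robot, y to its left, z up, the work surface at z = 0. Lengths are in m, angles in degrees, forces in N, time in s.
With the tool pointing down it reaches from about 0.25 to 0.725 m from the base axis. Payload 9.7 kg.
Tool frame: the origin (TCP) lies between the finger pads; the fingertips stand 19 mm ahead of it and the grasp point (between the pads) is the TCP; x points along the fingers, y is the direction in which the jaws open and shut, and the axes are right-handed (so a half turn about x gives the same grasp; the last joint's range is limited). The gripper opens to 85 mm and grips with 20 to 120 N. Pads are 22 mm wide; open, the fingers measure 114 mm over their backs; the gripper's body (76 mm by 85 mm) begins 54 mm behind the grasp point. The pads swing forward as they close: fully open they stand 13 mm farther back than shut.
Start: joints at [70.359, 4.979, 10.078, 95.1, 0, 90], TCP at [0.185, 0.518, 0.25] pointing down, gripper open.
Joint ranges: [-179.16, 179.16], [-48.56, 103.87], [-65.8, 70.77], [-126.05, 130.52], [-82.76, 87.17], [-180, 180]. Speed limits (degrees/s): [127.2, 127.2, 147.25, 180, 180, 180].

## Interface

Orientations are given as [roll, pitch, yaw] about the fixed x, y, z axes, in that order (R = Rz(yaw) Ry(pitch) Rx(roll)).
In Python, from workcell import bot gives the robot as it stands. The module is installed in compiled form; this text tells all that it offers.
- The arm moves only by the shell command python3 -m handwheel 'ROWS' [FORCE]. ROWS is JSON, a list of rows, each a list of 7 numbers: the turn, a rotation vector about the tool's x, y, z in degrees, then the shift along the tool's x, y, z in m, then the closure, from -1 (fully open) to 1 (shut), so that 0 is half open. In form: [[ax, ay, az, dx, dy, dz, fingers], ...]. A call has 1 to 20 rows; each row is the pose to reach, as a shift and turn from the pose commanded when the call began, along the tool's axes at that moment; what a row does not reach only later rows make up. A row lasts 1/8 s, in which the tool goes at most 62.5 mm and 10.7 degrees, less where a joint would pass 70% of its speed; a pose out of reach is approached as far as the arm can. A call with a gripper value outside its range is refused whole. The fingers move at their own pace and stop on an object; FORCE is the grip in N (left out, the last holds). Time passes only in rows, so rows that repeat a pose let the fingers close. It gives the time, the measured TCP pose, the force and the opening at its end, in the units of the state.
- bot.get_obs(): the state, without advancing time (a new reading comes with each control period).
- bot.camera(name): name is "scene" or "top" or "wrist"; returns a dict with "frame" (480x640x3 uint8, red, green, blue), "fx", "fy", "cx", "cy" (pixels), "k1" (the pictures are not rectified: a ray, as slopes to the right and down, at radius r is drawn at 1 + k1 r^2 times it, then the intrinsics apply), "R" (3x3) and "t" (3): a world point X has camera coordinates R X + t; the wrist camera has in their place "tool_from_camera" (4x4, takes a point from camera to tool coordinates, whose origin is the TCP and whose axes are the tool frame's). Camera axes: x right, y down, z forward; pixel columns grow to the right and rows downward; lengths in m; the calibration is good to about 2 mm. A picture is of the moment at which its call begins: read the wrist's pose just before it. There is no depth.
- bot.job_done(): hands the job in, once; it reports no verdict.
Trained networks look in a picture, given as the dict that the camera call returned (one of the last four; its "shot" number tells which), for a name from the list of things; names that differ only in an ending like _2 or _b are one class to them, and where a whole thing is asked for, a point or a joint stands for the part that bears it (a point fixed in the world has none). Each returns a list of dicts, best first, with "conf" (0 to 1); they miss things now and then, are a little off and sometimes report something else, mostly with a low value. They report only what shows in the picture. A call takes as long as a camera call.
- bot.look_for(name, picture): "bbox" ([left, top, width, height] as shares, 0 to 1, of the picture: columns of its width, rows of its height, round what is visible of it).
- bot.tip_of(name, picture): "centre" ([column, row] as shares, 0 to 1, of the picture: columns of its width, rows of its height: a listed point, or the origin of a listed thing).
The state is a dict: "time": time; "q": joint angles; "qd": joint speeds; "joint_efforts": joint torques, N m; "ee_pos": TCP position; "tcp_rot": TCP orientation; "wrist_force": force on the tool from outside, world axes, zero at the start; "torque": the same for the moment, N m; "opening": finger opening in m.
Only numpy, scipy, OpenCV 4.12 (cv2) and the standard library are available. Lean on these libraries where they do the work, as an engineer would, in place of code of your own. Each camera call takes 0.05 s, during which the arm holds its last target.

## Task

On the syrup station, push the notched rim of the wooden carousel round with your fingertips until the bottle with the pump faces front, its spout pointing straight at the middle of the drip tray, and leave the carousel standing still there. Push only the carousel itself: do not touch, grasp or lift the bottles, jar, pourer and cup standing on it, which must stay upright in their places, and leave the things beside the station where they are.

Things in the scene. Friction and masses are not known exactly. Their poses are not given: they have to be found in the camera images.
- station: Fixed syrup station, place and yaw vary: black rubber bar mat 470 x 340 x 3 mm with the carousel and, before it, a slotted steel drip tray 90 deep x 150 wide, 22 mm high. Origin: on the counter under the carousel's axis. Its -x axis is the front, roughly towards the robot: it runs through the middle of the drip tray, which begins 188 mm from the carousel's axis. The mat ends 170 mm to either side.
- carousel: Round wooden lazy-Susan tray, 300 mm across, 22 mm thick, top 46 mm above the counter, over a foot of radius 95 mm. It spins without stop about a fixed vertical axis and cannot be lifted or shifted. Origin: centre of its underside, 24 mm above the counter; it turns with the tray; z up; its -x axis runs under the pump bottle and along its spout. What stands on it reaches out 86 mm, the spout 108 mm.
- notch (a point): One of the six equal finger notches in the rim: point at half the tray's thickness, radius 150 mm, 30 degrees from the carousel's +x; the others follow every 60 degrees, so the nearest are 30 degrees either side of the pump bottle. 18 mm deep (floor at radius 132 mm), 55 to 60 mm wide, corners rounded 8 mm, open above and below (the mat is 21 mm under the tray). Between notches the rim is 89 mm wide.
- hub (a point): Centre of the carousel's top, on its axis, 46 mm above the counter. The bearing drags: about 1 N sideways at the rim turns the carousel, and pushed at 0.1 m/s it stops by itself within a few degrees once the push ends.
- spout (a point): Tip of the pump's spout: 46 mm out from the axis of the pump-top bottle, 249 mm above the counter, about 103 mm from the carousel's axis, pointing radially outward.
- pump_bottle: Amber glass syrup bottle with a white pump on top, diameter 58 mm, 216 mm tall overall; the only thing with a pump and spout. Loose, it stands upright on the carousel, its axis 57 mm from the carousel's axis; origin at the centre of its foot, 46 mm above the counter. Not to be touched. Its -x axis points along its spout.
- capped_bottle: The same amber bottle with a plain screw cap and no pump, diameter 58 mm, 176 mm tall. Loose, stands upright on the carousel, its axis 57 mm from the carousel's axis; origin at the centre of its foot, 46 mm above the counter. Not to be touched.
- sugar_pourer: Clear glass sugar pourer with a domed steel top, diameter 57 mm, 141 mm tall. Loose, stands upright on the carousel, its axis 57 mm from the carousel's axis; origin at the centre of its foot, 46 mm above the counter. Not to be touched.
- honey_jar: Squat amber jar with a steel lid, diameter 58 mm, 72 mm tall. Loose, stands upright on the carousel, its axis 57 mm from the carousel's axis; origin at the centre of its foot, 46 mm above the counter. Not to be touched.
- stirrer_cup: White cup of wooden stirrers, diameter 58 mm, 137 mm tall with the sticks. Loose, stands upright on the carousel, its axis 57 mm from the carousel's axis; origin at the centre of its foot, 46 mm above the counter. Not to be touched.
- mug: White mug with one handle (at its +y), diameter 82 mm, 95 mm tall, standing beside the station; origin at the centre of its foot. Bystander.
- milk_pitcher: Steel milk pitcher with a handle (at its +x, reaching 75 mm from its axis), diameter 86 mm, 109 mm tall, beside the station; origin at the centre of its foot. Bystander.
- cup_stack: Stack of five upturned white paper cups, diameter 82 mm, 159 mm tall, beside the station; origin at the centre of its foot. Bystander.
- bar_spoon: Steel spoon 170 mm long lying along its own x beside the drip tray; origin under its middle. Bystander.

How it is judged:
By the outcome, as a careful person would: the job done as asked, in the order asked, and still so for the second after the job is handed in, with the robot touching nothing.
It also fails if it takes over 67 s, if anything falls off the work surface, if the arm or the gripper's body presses on something with over 40 N, if the wrist force passes 120 N, or if a joint passes its speed limit or range.

## Working session

There is one attempt and no reset: what is moved stays moved. The work goes in short steps, Python scripts to look and compute and a shell command to move; the robot and the scene stay as the last step left them, time stands still between calls to the robot, and variables do not carry over. Pictures are saved under pics/ and viewed, and the job is handed in when it is done.

```bash
mkdir -p pics; ls; python3 - <<'E'
from workcell import bot
import cv2,numpy as np
o=bot.get_obs();print(o)
for n in ["scene","top","wrist"]:
    p=bot.camera(n)
    cv2.imwrite(f"pics/{n}0.png",p["frame"][:,:,::-1])
    print(n,{k:(np.round(v,4).tolist() if not np.isscalar(v) else v) for k,v in p.items() if k!="frame"})
    for t in ["station","carousel","notch","hub","spout","pump_bottle","mug","milk_pitcher","cup_stack","bar_spoon"]:
        r=bot.tip_of(t,p)[:6]
        print(t,[(round(d["conf"],2),round(d["centre"][0]*640),round(d["centre"][1]*480)) for d in r])
E
```

```text
pics
{'time': 0.0, 'q': array([7.03590021e+01, 5.01114612e+00, 1.00348143e+01, 9.50992950e+01,
       7.23723411e-05, 8.99987071e+01]), 'qd': array([-0.00655357,  0.01908884,  0.07197371, -0.06680929, -0.03817652,
        0.0939551 ]), 'joint_efforts': array([ 2.44758558e-04, -5.20395827e+01,  4.64800930e+01,  1.63754012e-02,
        9.08142894e-08, -1.75483564e-05]), 'ee_pos': array([0.18480148, 0.51781109, 0.24958583]), 'tcp_rot': array([ -90.05612299,   89.92437311, -109.69582801]), 'wrist_force': array([ 0.7254675 , -0.04584574, -0.08840021]), 'torque': array([ 0.00729001, -0.0552223 ,  0.03927619]), 'opening': 0.08526935435577004}
scene {'fx': 526.4207316848012, 'fy': 526.4207316848012, 'cx': 318.84330332753666, 'cy': 229.12970493390156, 'k1': -0.08070601896929276, 'R': [[0.3189, 0.9478, -0.0037], [0.7321, -0.2488, -0.6341], [-0.6019, 0.1995, -0.7732]], 't': [-0.2306, -0.2835, 1.5181], 'shot': 1}
station []
carousel []
notch [(0.67, 263, 243)]
hub []
spout [(0.98, 296, 268)]
pump_bottle [(0.78, 300, 308)]
mug [(0.87, 199, 369)]
milk_pitcher [(0.85, 405, 260), (0.49, 295, 266)]
c
[... 337 characters left out ...]
57, 457, 268)]
carousel [(0.84, 343, 236)]
notch [(0.64, 361, 297)]
hub [(0.58, 343, 239)]
spout [(0.73, 359, 174)]
pump_bottle [(0.92, 351, 214), (0.33, 344, 237)]
mug [(0.71, 445, 203)]
milk_pitcher [(0.87, 238, 240), (0.3, 326, 252)]
cup_stack [(0.57, 254, 320)]
bar_spoon [(0.82, 457, 267)]
wrist {'fx': 364.3484849527044, 'fy': 364.3484849527044, 'cx': 317.1033862008238, 'cy': 238.56098253167687, 'k1': -0.07135361687928236, 'tool_from_camera': [[-0.0008, -0.3093, 0.951, -0.1239], [1.0, 0.0003, 0.0009, -0.0011], [-0.0006, 0.951, 0.3093, -0.0802], [0.0, 0.0, 0.0, 1.0]], 'shot': 3}
station []
carousel []
notch []
hub []
spout []
pump_bottle []
mug []
milk_pitcher []
cup_stack []
bar_spoon []
```

View pics/scene0.png

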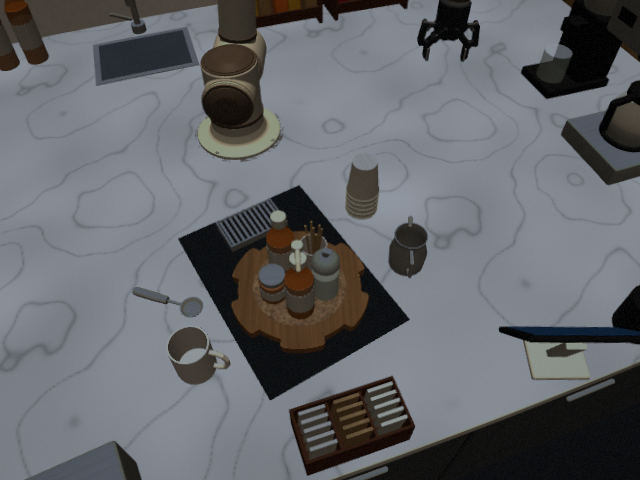

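View pics/top0.png

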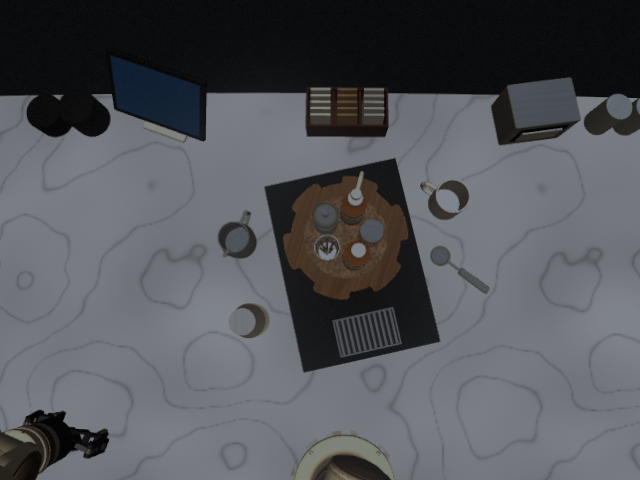

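The top view shows the spout at (359,174), pointing away from the robot, and the drip tray at (367,332). That is a turn of roughly 150–180°. Next I measure the station pose and the carousel angle.

```bash
cat > h.py <<'E'
import numpy as np,cv2
from workcell import bot
def K(p): return np.array([[p["fx"],0,p["cx"]],[0,p["fy"],p["cy"]],[0,0,1.]])
D=lambda p:np.array([p["k1"],0,0,0,0.])
def ext(p):
    if "R" in p: return np.array(p["R"]),np.array(p["t"])
def unp(p,uv,z):
    R,t=ext(p); n=cv2.undistortPoints(np.array(uv,float).reshape(-1,1,2),K(p),D(p)).reshape(-1,2)
    d=np.c_[n,np.ones(len(n))]@R; c=-R.T@t
    s=(z-c[2])/d[:,2]; return c+d*s[:,None]
def proj(p,X):
    R,t=ext(p); return cv2.projectPoints(np.array(X,float).reshape(-1,1,3),cv2.Rodrigues(R)[0],t,K(p),D(p))[0].reshape(-1,2)
def rect(p,z,cx,cy,half,s=1000):
    "rectified ortho view of plane z: up=+x, left=+y, s px per m"
    n=int(2*half*s); j,i=np.meshgrid(np.arange(n),np.arange(n))
    X=np.stack([cx+half-i/s,cy+half-j/s,np.full(i.shape,z)],-1).reshape(-1,3)
    m=proj(p,X).astype(np.float32).reshape(n,n,2)
    return cv2.remap(p["frame"],m[...,0],m[...,1],cv2.INTER_CUBIC)
E
python3 - <<'E'
from h import *
p=bot.camera("top"); np.save("p.npy",p,allow_pickle=True)
g=cv2.cvtColor(p["frame"],cv2.COLOR_RGB2GRAY)
c=unp(p,[[265,186],[395,159],[439,342],[303,371]],0.003);print(c.round(3))
print(c.mean(0))
print("hub",unp(p,[343,239],.046),"spout",unp(p,[359,174],.249))
h=c.mean(0)
for z,n in [(.046,"r46"),(.003,"r3")]:
    im=rect(p,z,h[0],h[1],.29); cv2.imwrite(f"pics/{n}.png",cv2.convertScaleAbs(im[:,:,::-1],alpha=1.8))
E
```

```text
[[ 0.724  0.203  0.003]
 [ 0.797 -0.124  0.003]
 [ 0.341 -0.228  0.003]
 [ 0.269  0.1    0.003]]
[ 0.53263834 -0.01226235  0.003     ]
hub [[0.58481338 0.00715102 0.046     ]] spout [[ 0.68949497 -0.01940953  0.249     ]]
```

View pics/r46.png

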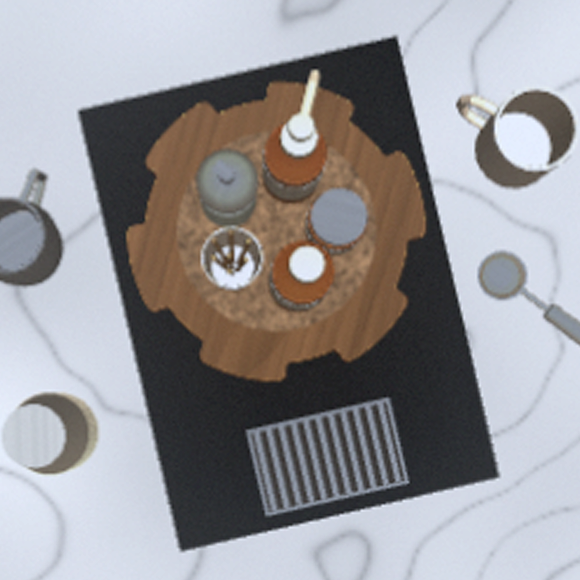

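View pics/r3.png

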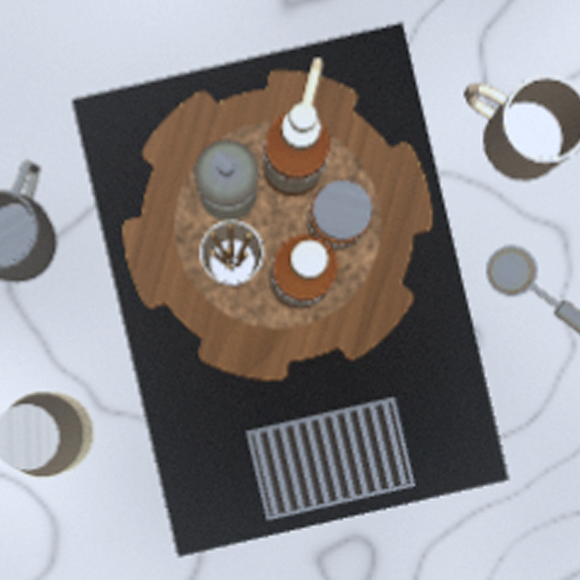

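```bash
cat >> h.py <<'E'
from scipy.optimize import least_squares
def matfit(p):
    "station yaw, and mat centre from dark mask"
    c0=np.array([.533,-.012]); s=1000
    im=rect(p,.003,*c0,.29); hsv=cv2.cvtColor(im,cv2.COLOR_RGB2HSV)
    m=((hsv[...,2]>75)&(hsv[...,1]<80)).astype(np.uint8) # counter
    m=cv2.morphologyEx(1-m,cv2.MORPH_CLOSE,np.ones((15,15),np.uint8))
    m=cv2.morphologyEx(m,cv2.MORPH_OPEN,np.ones((121,121),np.uint8))
    return im,m
def tri(p,q,uvp,uvq):
    "triangulate"
    P=[]
    for pp,uv in((p,uvp),(q,uvq)):
        R,t=ext(pp); P.append((np.c_[R,t],cv2.undistortPoints(np.array(uv,float).reshape(1,1,2),K(pp),D(pp)).reshape(2,1)))
    X=cv2.triangulatePoints(P[0][0],P[1][0],P[0][1],P[1][1]); return (X[:3]/X[3]).ravel()
def tmpl(th):
    "rim radius at carousel angle th (rad), notches at 30+60k deg"
    a=(np.degrees(th)%60)-30
    return np.where(np.abs(a)<np.degrees(28.75/150/1),.132,.150)
def carfit(p,c=(.585,.007),z=.046):
    c0=np.array(c); im=rect(p,z,*c0,.19); hsv=cv2.cvtColor(im,cv2.COLOR_RGB2HSV).astype(int)
    m=((hsv[...,1]>70)&(hsv[...,0]<25)&(hsv[...,2]>45)).astype(np.uint8)
    m=cv2.morphologyEx(m,cv2.MORPH_OPEN,np.ones((5,5),np.uint8))
    cs,_=cv2.findContours(m,cv2.RETR_EXTERNAL,cv2.CHAIN_APPROX_NONE)
    k=max(cs,key=cv2.contourArea); f=np.zeros_like(m); cv2.drawContours(f,[k],-1,1,-1)
    ii,jj=np.mgrid[0:380,0:380]; X=c0[0]+.19-ii/1000; Y=c0[1]+.19-jj/1000
    from scipy.optimize import differential_evolution
    fb=cv2.GaussianBlur(f.astype(np.float32),(0,0),2)
    def cost(v):
        dx,dy=X-v[0],Y-v[1]; r=np.hypot(dx,dy); R=tmpl(np.arctan2(dy,dx)-np.radians(v[2]))
        return ((1/(1+np.exp(-np.clip((R-r)/.002,-40,40)))-fb)**2).mean()
    res=differential_evolution(cost,[(c0[0]-.015,c0[0]+.015),(c0[1]-.015,c0[1]+.015),(-30,30)],seed=1,tol=1e-6,popsize=8,maxiter=60)
    return res.x,res.fun,im,f
E
python3 - <<'E'
from h import *
p=np.load("p.npy",allow_pickle=True).item()
im,m=matfit(p)
k=max(cv2.findContours(m,cv2.RETR_EXTERNAL,cv2.CHAIN_APPROX_NONE)[0],key=cv2.contourArea)
r=cv2.minAreaRect(k);b=cv2.boxPoints(r);print(r);print(b)
cv2.drawContours(im,[b.astype(int)],-1,(255,0,0),1)
W=np.c_[.533+.29-b[:,1]/1000,-.012+.29-b[:,0]/1000];print(W)
x,f,ci,cm=carfit(p);print(x,f)
cv2.drawContours(ci,cv2.findContours(cm,0,1)[0],-1,(255,0,0),1)
th=np.radians(np.arange(0,360,1.));R=tmpl(th)
P=x[:2]+R[:,None]*np.c_[np.cos(th+np.radians(x[2])),np.sin(th+np.radians(x[2]))]
for a in P: cv2.circle(ci,(int(round((.007+.19-a[1])*1000)),int(round((.585+.19-a[0])*1000))),1,(0,255,0),-1)
o=np.zeros((580,960,3),np.uint8);o[:,:580]=im;o[:380,580:]=ci
cv2.imwrite("pics/fit.png",cv2.resize(cv2.convertScaleAbs(o[:,:,::-1],alpha=1.6),(800,483)))
# spout triangulation
s=bot.camera("scene");t=bot.camera("top")
a=bot.tip_of("spout",t)[0]["centre"]
for d in bot.tip_of("spout",s): print(d)
print(a)
b=bot.tip_of("spout",s)[0]["centre"]
print("spout",tri(t,s,[a[0]*640,a[1]*480],[b[0]*640,b[1]*480]))
for n in["pump_bottle","capped_bottle","honey_jar","sugar_pourer","stirrer_cup"]:
    d=bot.tip_of(n,t)
    if d: u=d[0]["centre"];print(n,d[0]["conf"],unp(t,[u[0]*640,u[1]*480],.046).round(3))
for n in["mug","milk_pitcher","cup_stack","bar_spoon"]:
    d=bot.tip_of(n,t)
    if d: u=d[0]["centre"];print(n,d[0]["conf"],unp(t,[u[0]*640,u[1]*480],.0).round(3))
E
```

```text
((311.9241943359375, 383.1713562011719), (278.0762634277344, 340.0624694824219), 77.00537872314453)
[[114.983215 285.927   ]
 [446.33707  209.46068 ]
 [508.86517  480.4157  ]
 [177.51132  556.882   ]]
[[ 0.537073    0.16301678]
 [ 0.61353934 -0.16833708]
 [ 0.3425843  -0.23086518]
 [ 0.266118    0.10048868]]
[ 5.91497156e-01  1.84168630e-03 -1.43807501e+01] 0.012333757286564294
{'centre': [0.462, 0.5575], 'conf': 0.61}
[0.5625, 0.3583]
spout [ 0.69051963 -0.02517798  0.25684206]
pump_bottle 0.66 [[ 0.64  -0.013  0.046]]
capped_bottle 0.57 [[ 0.537 -0.021  0.046]]
honey_jar 0.93 [[ 0.589 -0.051  0.046]]
sugar_pourer 0.66 [[0.612 0.047 0.046]]
stirrer_cup 0.59 [[0.558 0.047 0.046]]
mug 0.73 [[ 0.68  -0.246  0.   ]]
milk_pitcher 0.95 [[0.583 0.269 0.   ]]
cup_stack 0.62 [[0.384 0.223 0.   ]]
bar_spoon 0.98 [[ 0.516 -0.28   0.   ]]
```

View pics/fit.png

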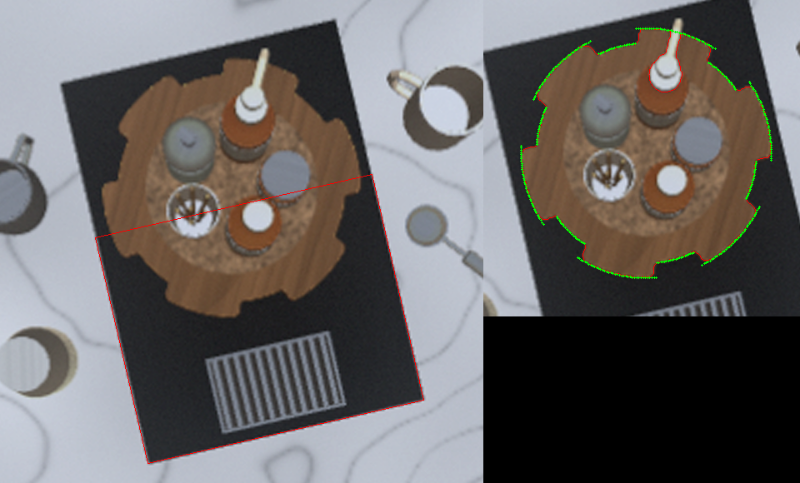

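Measured so far: axis ≈ (0.592, 0.001), station yaw 13.0°, spout azimuth −14.4°. So the carousel must turn about 152.6° clockwise as seen from above. The notch at −104° can be swept round the front to about +103°. I'll put the shut fingers in that notch.

```bash
cat >> h.py <<'E'
from scipy.spatial.transform import Rotation as Ro
def Rdown(beta):
    y=np.array([np.cos(np.radians(beta)),np.sin(np.radians(beta)),0]); x=np.array([0,0,-1.]); return np.c_[x,y,np.cross(x,y)]
def row(p0,b0,p1,b1):
    R0=Rdown(b0); w=Ro.from_matrix(R0.T@Rdown(b1)).as_rotvec(degrees=True)
    return np.r_[w.round(1),(R0.T@(np.array(p1)-p0)).round(4)].tolist()
C=np.array([.592,.001])
def pol(r,a,z): return [C[0]+r*np.cos(np.radians(a)),C[1]+r*np.sin(np.radians(a)),z]
def tool():
    o=bot.get_obs(); R=Ro.from_euler("xyz",o["tcp_rot"],degrees=True).as_matrix()
    return o["ee_pos"],np.degrees(np.arctan2(R[1,1],R[0,1])),R,o
E
python3 - <<'E'
from h import *
p,b,R,o=tool();print(p,b);print(R.round(2))
b=70.36;p=np.array([.185,.518,.25])
print(row(p,b,[.36,.20,.30],76)); print(row(p,b,[.40,-.05,.30],82)); print(row(p,b,pol(.185,-104.4,.25),82))
E
```

```text
[0.18486882 0.51800047 0.25027444] 70.3567759555376
[[-0.    0.34  0.94]
 [-0.    0.94 -0.34]
 [-1.   -0.   -0.  ]]
[-5.6, 0.0, 0.0, -0.05, -0.2407, 0.2717]
[-11.6, 0.0, 0.0, -0.05, -0.4627, 0.3934]
[-11.6, 0.0, 0.0, 0.0, -0.5344, 0.574]
```

```bash
python3 -m handwheel '[[-5.6,0,0,-0.05,-0.24,0.272,1],[-5.6,0,0,-0.05,-0.24,0.272,1],[-5.6,0,0,-0.05,-0.24,0.272,1],[-5.6,0,0,-0.05,-0.24,0.272,1],[-5.6,0,0,-0.05,-0.24,0.272,1],[-5.6,0,0,-0.05,-0.24,0.272,1],[-11.6,0,0,-0.05,-0.463,0.393,1],[-11.6,0,0,-0.05,-0.463,0.393,1],[-11.6,0,0,-0.05,-0.463,0.393,1],[-11.6,0,0,-0.05,-0.463,0.393,1],[-11.6,0,0,-0.05,-0.463,0.393,1],[-11.6,0,0,0,-0.534,0.574,1],[-11.6,0,0,0,-0.534,0.574,1],[-11.6,0,0,0,-0.534,0.574,1],[-11.6,0,0,0,-0.534,0.574,1],[-11.6,0,0,0,-0.534,0.574,1],[-11.6,0,0,0,-0.534,0.574,1],[-11.6,0,0,0,-0.534,0.574,1]]' 20
python3 - <<'E'
from h import *
p,b,R,o=tool();print(p,b,o["q"],o["opening"],o["time"])
for n in["scene","top"]:
    q=bot.camera(n);cv2.imwrite(f"pics/{n}1.png",q["frame"][:,:,::-1])
p0=np.array(pol(.185,-104.4,.25))
print(row(p0,82,pol(.185,-104.4,.045),82),row(p0,82,pol(.152,-104.4,.045),82))
E
```

```text
time: 4.65
ee_pos: [0.5456, -0.1769, 0.2517]
tcp_rot: [-8.3, 89.9, -16.3]
wrist_force: [-0.5, -0.6, -0.5]
opening: -0.0003
[ 0.5455621  -0.17690707  0.25172402] 82.01609316640719 [-1.79676634e+01  8.19156901e+00  1.37531011e+01  9.54482354e+01
  3.37037215e-03 -9.98376922e+00] -0.00029379392876997286 4.65
[0.0, 0.0, 0.0, 0.205, 0.0, 0.0] [0.0, 0.0, 0.0, 0.205, 0.0328, 0.0037]
```

View pics/top1.png

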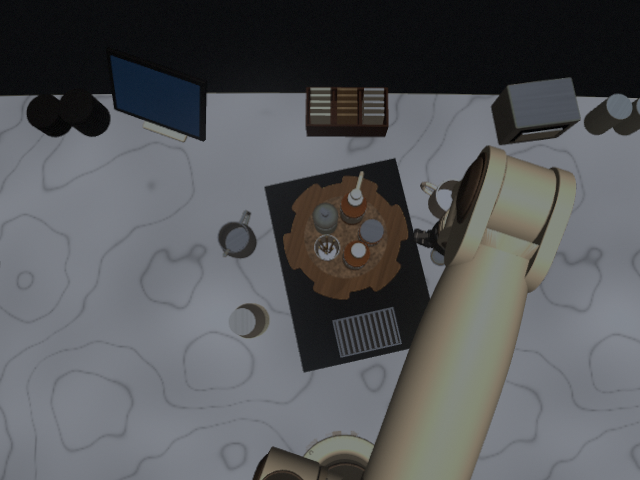

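View pics/scene1.png

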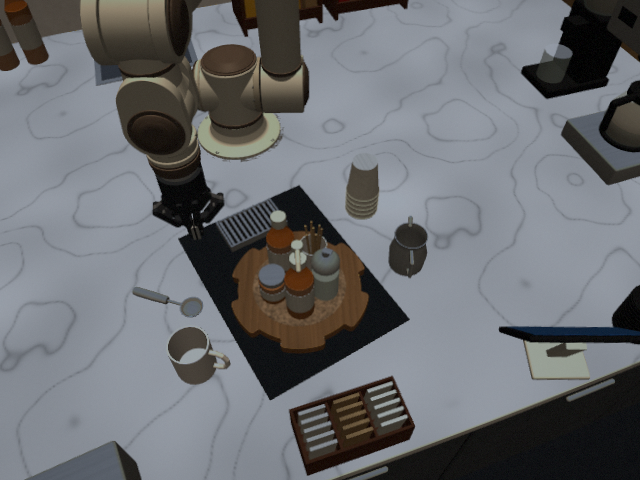

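Scene view: the closed fingers hang just outside the near-right notch, clear of the spoon at (190,307) and the mug at (190,355). Next I lower and enter the notch, then check.

```bash
python3 -m handwheel '[[0,0,0,0.06,0.005,0,1],[0,0,0,0.12,0.005,0,1],[0,0,0,0.165,0.005,0,1],[0,0,0,0.19,0.005,0,1],[0,0,0,0.205,0.005,0,1],[0,0,0,0.205,0.005,0,1],[0,0,0,0.205,0.015,0.002,1],[0,0,0,0.205,0.024,0.003,1],[0,0,0,0.205,0.033,0.004,1],[0,0,0,0.205,0.033,0.004,1]]'
python3 - <<'E'
from h import *
p,b,R,o=tool();print(p,b,o["wrist_force"],o["torque"])
q=bot.camera("scene");cv2.imwrite("pics/scene2.png",cv2.resize(cv2.convertScaleAbs(q["frame"][140:380,120:440,::-1],alpha=1.6),(800,600)))
def calls(a0,a1,b0,b1,n,r=.152,z=.045):
    p0=pol(r,a0,z)
    for i in range(1,n+1):
        f=i/n; print([round(v,4) for v in row(p0,b0,pol(r,a0+f*(a1-a0),z),b0+f*(b1-b0))])
calls(-104.4,-154.4,82,32,20)
E
```

```text
time: 6.0
ee_pos: [0.5549, -0.1449, 0.0456]
tcp_rot: [-4.4, 90.0, -12.4]
wrist_force: [-0.5, 0.0, 0.5]
opening: 0.0002
[ 0.55489262 -0.14492874  0.04558651] 82.02635767102419 [-0.52716975  0.04010646  0.46111877] [ 0.01919211  0.04281815 -0.02078151]
[2.5, 0.0, 0.0, 0.0, 0.0009, -0.0066]
[5.0, 0.0, 0.0, 0.0, 0.0021, -0.0131]
[7.5, 0.0, 0.0, 0.0, 0.0035, -0.0196]
[10.0, 0.0, 0.0, 0.0, 0.0052, -0.026]
[12.5, 0.0, 0.0, 0.0, 0.0072, -0.0323]
[15.0, 0.0, 0.0, 0.0, 0.0095, -0.0385]
[17.5, 0.0, 0.0, 0.0, 0.0121, -0.0446]
[20.0, 0.0, 0.0, 0.0, 0.0149, -0.0506]
[22.5, 0.0, 0.0, 0.0, 0.018, -0.0565]
[25.0, 0.0, 0.0, 0.0, 0.0213, -0.0623]
[27.5, 0.0, 0.0, 0.0, 0.0249, -0.0678]
[30.0, 0.0, 0.0, 0.0, 0.0287, -0.0733]
[32.5, 0.0, 0.0, 0.0, 0.0328, -0.0785]
[35.0, 0.0, 0.0, 0.0, 0.037, -0.0836]
[37.5, 0.0, 0.0, 0.0, 0.0415, -0.0885]
[40.0, 0.0, 0.0, 0.0, 0.0462, -0.0931]
[42.5, 0.0, 0.0, 0.0, 0.0511, -0.0976]
[45.0, 0.0, 0.0, 0.0, 0.0562, -0.1018]
[47.5, 0.0, 0.0, 0.0, 0.0615, -0.1059]
[50.0, 0.0, 0.0, 0.0, 0.0669, -0.1097]
```

View pics/scene2.png

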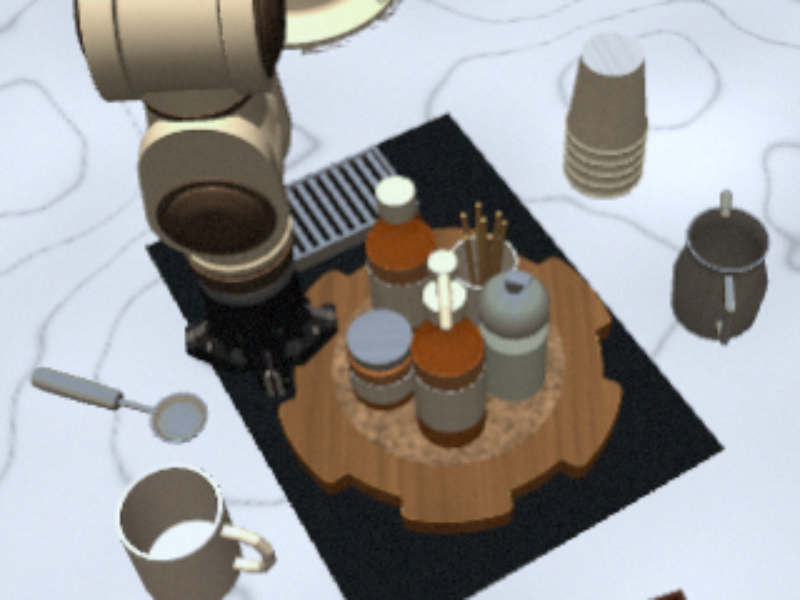

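The fingertips sit in the notch at (275,385), free of the rim and the jar. Now I make the first 50° sweep.

```bash
python3 -m handwheel '[[2.5,0,0,0,0.0009,-0.0066,1],[5,0,0,0,0.0021,-0.0131,1],[7.5,0,0,0,0.0035,-0.0196,1],[10,0,0,0,0.0052,-0.026,1],[12.5,0,0,0,0.0072,-0.0323,1],[15,0,0,0,0.0095,-0.0385,1],[17.5,0,0,0,0.0121,-0.0446,1],[20,0,0,0,0.0149,-0.0506,1],[22.5,0,0,0,0.018,-0.0565,1],[25,0,0,0,0.0213,-0.0623,1],[27.5,0,0,0,0.0249,-0.0678,1],[30,0,0,0,0.0287,-0.0733,1],[32.5,0,0,0,0.0328,-0.0785,1],[35,0,0,0,0.037,-0.0836,1],[37.5,0,0,0,0.0415,-0.0885,1],[40,0,0,0,0.0462,-0.0931,1],[42.5,0,0,0,0.0511,-0.0976,1],[45,0,0,0,0.0562,-0.1018,1],[47.5,0,0,0,0.0615,-0.1059,1],[50,0,0,0,0.0669,-0.1097,1]]'
python3 - <<'E'
from h import *
p,b,R,o=tool();print(p,b,o["q"][[0,5]])
d=p[:2]-C;print("r",np.hypot(*d),"az",np.degrees(np.arctan2(d[1],d[0])))
for n in["scene","top"]:
    q=bot.camera(n)
    im=q["frame"][140:380,120:440] if n=="scene" else q["frame"][130:370,180:500]
    cv2.imwrite(f"pics/{n}3.png",cv2.resize(cv2.convertScaleAbs(im[:,:,::-1],alpha=1.6),(800,600)))
E
```

```text
time: 8.55
ee_pos: [0.4548, -0.0644, 0.0453]
tcp_rot: [-75.5, 90.0, -133.7]
wrist_force: [-2.5, -1.6, 0.1]
opening: 0.0002
[ 0.45481859 -0.06441794  0.04526491] 31.847627390863998 [-8.03806059 50.11431701]
r 0.15198107405016578 az -154.50484446883283
```

View pics/scene3.png

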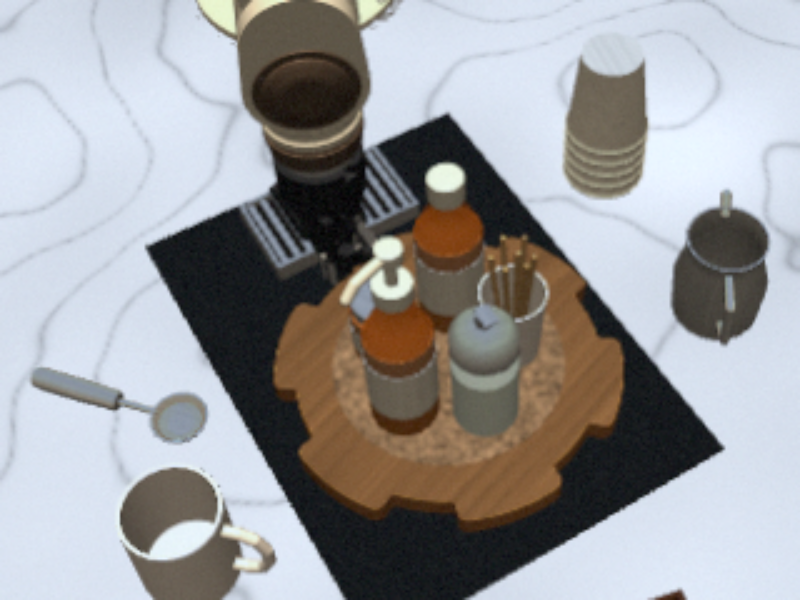

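View pics/top3.png

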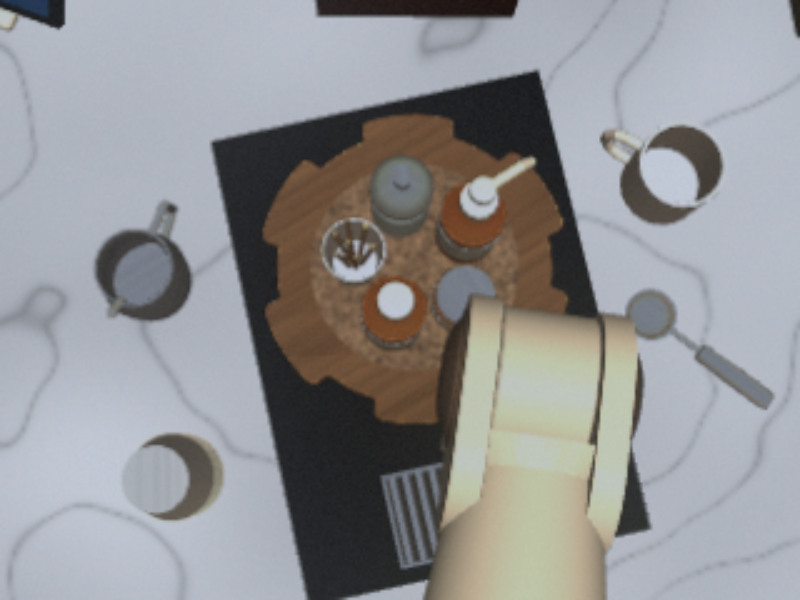

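The carousel has turned about 43° and everything is still upright. Next I repeat the same arc, since the geometry relative to the tool is identical.

```bash
python3 -m handwheel '[[2.5,0,0,0,0.0009,-0.0066,1],[5,0,0,0,0.0021,-0.0131,1],[7.5,0,0,0,0.0035,-0.0196,1],[10,0,0,0,0.0052,-0.026,1],[12.5,0,0,0,0.0072,-0.0323,1],[15,0,0,0,0.0095,-0.0385,1],[17.5,0,0,0,0.0121,-0.0446,1],[20,0,0,0,0.0149,-0.0506,1],[22.5,0,0,0,0.018,-0.0565,1],[25,0,0,0,0.0213,-0.0623,1],[27.5,0,0,0,0.0249,-0.0678,1],[30,0,0,0,0.0287,-0.0733,1],[32.5,0,0,0,0.0328,-0.0785,1],[35,0,0,0,0.037,-0.0836,1],[37.5,0,0,0,0.0415,-0.0885,1],[40,0,0,0,0.0462,-0.0931,1],[42.5,0,0,0,0.0511,-0.0976,1],[45,0,0,0,0.0562,-0.1018,1],[47.5,0,0,0,0.0615,-0.1059,1],[50,0,0,0,0.0669,-0.1097,1]]'
cat >> h.py <<'E'
def calls(a0,a1,b0,b1,n,r=.152,z=.045):
    p0=pol(r,a0,z)
    for i in range(1,n+1):
        f=i/n; print([round(v,4) for v in row(p0,b0,pol(r,a0+f*(a1-a0),z),b0+f*(b1-b0))])
E
python3 - <<'E'
from h import *
p,b,R,o=tool();print(p,b,o["q"][[0,5]])
d=p[:2]-C;print("r",np.hypot(*d),"az",np.degrees(np.arctan2(d[1],d[0])))
for n in["scene","top"]:
    q=bot.camera(n)
    for t in["spout","pump_bottle"]: print(n,t,bot.tip_of(t,q))
    im=q["frame"][140:380,120:440] if n=="scene" else q["frame"][130:370,180:500]
    cv2.imwrite(f"pics/{n}4.png",cv2.resize(cv2.convertScaleAbs(im[:,:,::-1],alpha=1.6),(800,600)))
E
```

```text
time: 11.15
ee_pos: [0.4543, 0.0642, 0.0453]
tcp_rot: [50.5, 90.0, -57.6]
wrist_force: [-0.2, -0.9, 0.7]
opening: 0.0002
[0.45425066 0.06417883 0.04534573] -18.07376258105838 [  8.05009171 116.12385454]
r 0.15154684174208397 az 155.3614094393965
scene spout [{'centre': [0.3748, 0.465], 'conf': 0.66}, {'centre': [0.6241, 0.5435], 'conf': 0.31}]
scene pump_bottle [{'centre': [0.4244, 0.594], 'conf': 0.94}]
top spout [{'centre': [0.6183, 0.4919], 'conf': 0.6}]
top pump_bottle [{'centre': [0.575, 0.5125], 'conf': 0.92}, {'centre': [0.5369, 0.4985], 'conf': 0.36}]
```

View pics/scene4.png

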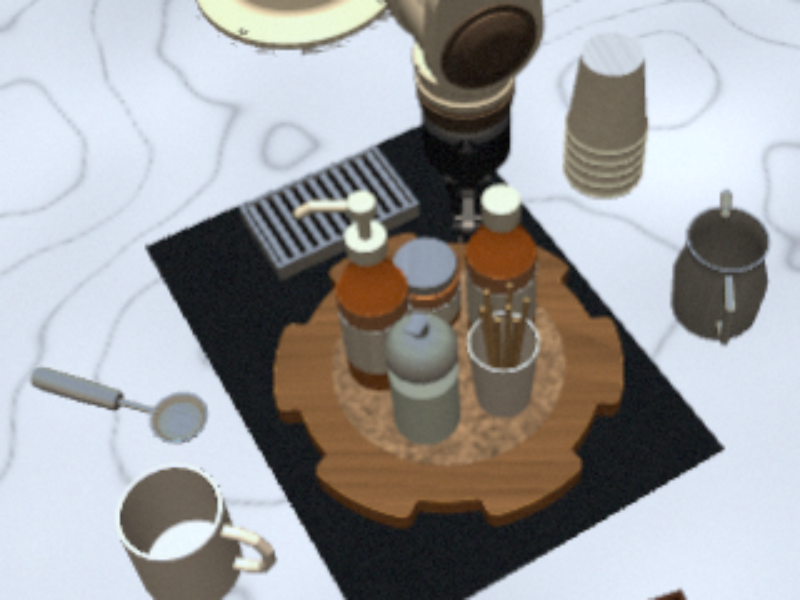

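View pics/top4.png

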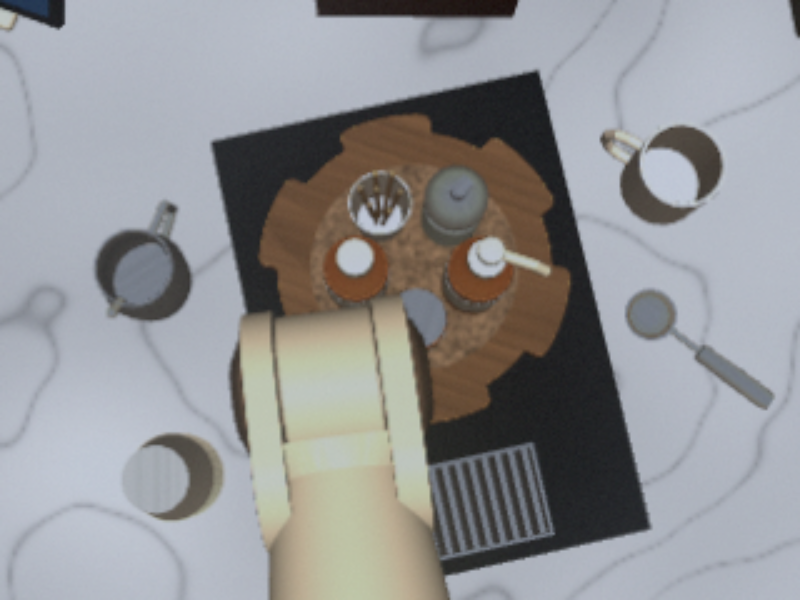

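```bash
python3 - <<'E'
from h import *
t=bot.camera("top");s=bot.camera("scene")
X=unp(t,[.6183*640,.4919*480],.249)[0];print(X,np.degrees(np.arctan2(*(X[:2]-C)[::-1])))
X=tri(t,s,[.6183*640,.4919*480],[.3748*640,.465*480]);print(X,np.degrees(np.arctan2(*(X[:2]-C)[::-1])))
x,f,ci,cm=carfit(t);print(x,f)
E
```

```text
[ 0.56329795 -0.09257655  0.249     ] -107.05196321234953
[ 0.56177362 -0.0944531   0.25577906] -107.57102330831131
[5.93605800e-01 6.30197665e-04 1.22878907e+01] 0.09408008803694728
```

```bash
python3 -m handwheel '[[2.5,0,0,0,0.0009,-0.0066,1],[5,0,0,0,0.0021,-0.0131,1],[7.5,0,0,0,0.0035,-0.0196,1],[10,0,0,0,0.0052,-0.026,1],[12.5,0,0,0,0.0072,-0.0323,1],[15,0,0,0,0.0095,-0.0385,1],[17.5,0,0,0,0.0121,-0.0446,1],[20,0,0,0,0.0149,-0.0506,1],[22.5,0,0,0,0.018,-0.0565,1],[25,0,0,0,0.0213,-0.0623,1],[27.5,0,0,0,0.0249,-0.0678,1],[30,0,0,0,0.0287,-0.0733,1],[32.5,0,0,0,0.0328,-0.0785,1],[35,0,0,0,0.037,-0.0836,1],[37.5,0,0,0,0.0415,-0.0885,1],[40,0,0,0,0.0462,-0.0931,1],[42.5,0,0,0,0.0511,-0.0976,1],[45,0,0,0,0.0562,-0.1018,1],[47.5,0,0,0,0.0615,-0.1059,1],[50,0,0,0,0.0669,-0.1097,1]]'
cat >> h.py <<'E'
def check(k):
    t=bot.camera("top");s=bot.camera("scene")
    a=bot.tip_of("spout",t);b=bot.tip_of("spout",s);pb=bot.tip_of("pump_bottle",t)
    print(a,b,pb)
    px=lambda d:[d["centre"][0]*640,d["centre"][1]*480]
    az=lambda X:round(float(np.degrees(np.arctan2(*(X[:2]-C)[::-1]))),2)
    if a: X=unp(t,px(a[0]),.249)[0];print("spout z.249",X.round(4),az(X))
    if a and b: X=tri(t,s,px(a[0]),px(b[0]));print("spout tri",X.round(4),az(X))
    if b: X=unp(s,px(b[0]),.249)[0];print("spout scene",X.round(4),az(X))
    if pb: X=unp(t,px(pb[0]),.046)[0];print("pump",X.round(4),az(X))
    x,f,_,_=carfit(t);print("rim fit",x,f)
    for n,q in(("scene",s),("top",t)):
        im=q["frame"][140:380,120:440] if n=="scene" else q["frame"][130:370,180:500]
        cv2.imwrite(f"pics/{n}{k}.png",cv2.resize(cv2.convertScaleAbs(im[:,:,::-1],alpha=1.6),(800,600),interpolation=cv2.INTER_CUBIC))
    return t,s
E
python3 - <<'E'
from h import *
p,b,R,o=tool();print(p,b,o["q"][[0,5]],o["wrist_force"])
d=p[:2]-C;print("r",np.hypot(*d),"az",np.degrees(np.arctan2(d[1],d[0])))
check(5)
E
```

```text
time: 14.05
ee_pos: [0.5516, 0.1478, 0.0452]
tcp_rot: [-10.6, 90.0, -168.8]
wrist_force: [-0.4, -0.4, 0.2]
opening: 0.0003
[0.55155638 0.14778163 0.04516858] -68.10104101673394 [ 14.99834205 173.09938104] [-0.42147876 -0.42229634  0.16622298]
r 0.1522515406570526 az 105.4047962979946
[{'centre': [0.5761, 0.5558], 'conf': 0.67}, {'centre': [0.4597, 0.4242], 'conf': 0.32}] [{'centre': [0.4084, 0.3994], 'conf': 0.61}, {'centre': [0.5684, 0.6438], 'conf': 0.55}] [{'centre': [0.5516, 0.5402], 'conf': 0.67}, {'centre': [0.4623, 0.414], 'conf': 0.18}]
spout z.249 [ 0.5017 -0.0389  0.249 ] -156.18
spout tri [ 0.5006 -0.0392  0.2594] -156.28
spout scene [ 0.4904 -0.0386  0.249 ] -158.68
pump [ 0.5363 -0.017   0.046 ] -162.1
rim fit [ 5.92192635e-01 -5.82405001e-04  2.32365099e+01] 0.034776127938402956
```

View pics/scene5.png

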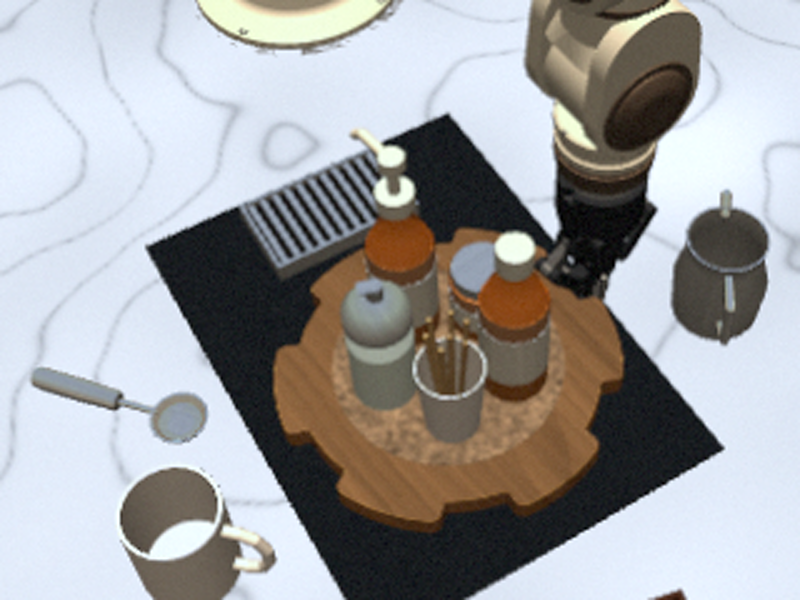

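View pics/top5.png

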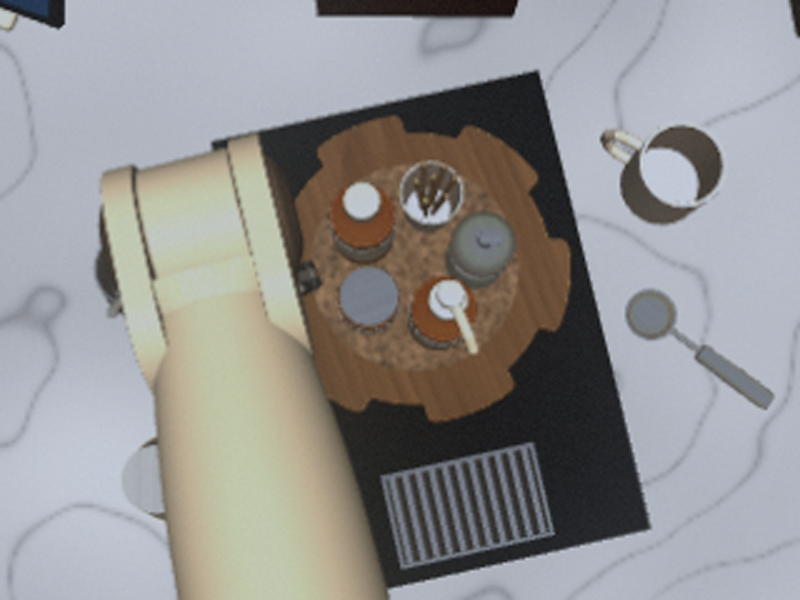

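```bash
python3 - <<'E'
from h import *
calls(105.6,97.1,-68,-68,10)
E
```

```text
[0.0, 0.0, 0.0, 0.0, 0.0003, -0.0022]
[0.0, 0.0, 0.0, 0.0, 0.0006, -0.0045]
[0.0, 0.0, 0.0, 0.0, 0.0009, -0.0067]
[0.0, 0.0, 0.0, 0.0, 0.0013, -0.0089]
[0.0, 0.0, 0.0, 0.0, 0.0017, -0.0111]
[0.0, 0.0, 0.0, 0.0, 0.0021, -0.0134]
[0.0, 0.0, 0.0, 0.0, 0.0026, -0.0156]
[0.0, 0.0, 0.0, 0.0, 0.0031, -0.0178]
[0.0, 0.0, 0.0, 0.0, 0.0036, -0.02]
[0.0, 0.0, 0.0, 0.0, 0.0042, -0.0221]
```

```bash
python3 -m handwheel '[[0,0,0,0,0.0003,-0.0022,1],[0,0,0,0,0.0006,-0.0045,1],[0,0,0,0,0.0009,-0.0067,1],[0,0,0,0,0.0013,-0.0089,1],[0,0,0,0,0.0017,-0.0111,1],[0,0,0,0,0.0021,-0.0134,1],[0,0,0,0,0.0026,-0.0156,1],[0,0,0,0,0.0031,-0.0178,1],[0,0,0,0,0.0036,-0.02,1],[0,0,0,0,0.0042,-0.0221,1],[0,0,0,0,0.0042,-0.0221,1],[0,0,0,0,0.0042,-0.0221,1]]'
python3 - <<'E'
from h import *
t,s=check(6)
np.save("t6.npy",t,allow_pickle=True)
im=rect(t,.046,*C,.2,1500);cv2.imwrite("pics/r6.png",cv2.convertScaleAbs(im[:,:,::-1],alpha=1.6))
E
```

```text
time: 15.8
ee_pos: [0.5737, 0.1523, 0.0453]
tcp_rot: [-176.9, 90.0, 25.0]
wrist_force: [0.2, 0.6, -0.1]
opening: 0.0001
[{'centre': [0.5603, 0.561], 'conf': 0.85}] [{'centre': [0.4159, 0.3879], 'conf': 0.69}, {'centre': [0.4442, 0.5538], 'conf': 0.58}, {'centre': [0.4697, 0.6069], 'conf': 0.43}] [{'centre': [0.55, 0.5417], 'conf': 0.64}, {'centre': [0.5409, 0.4921], 'conf': 0.33}]
spout z.249 [ 0.4965 -0.019   0.249 ] -168.19
spout tri [ 0.4943 -0.0233  0.2636] -166.02
spout scene [ 0.479  -0.0259  0.249 ] -166.58
pump [ 0.5345 -0.0146  0.046 ] -164.84
rim fit [ 5.92099282e-01 -1.22180056e-03  1.37668036e+01] 0.035342460894324676
```

View pics/r6.png

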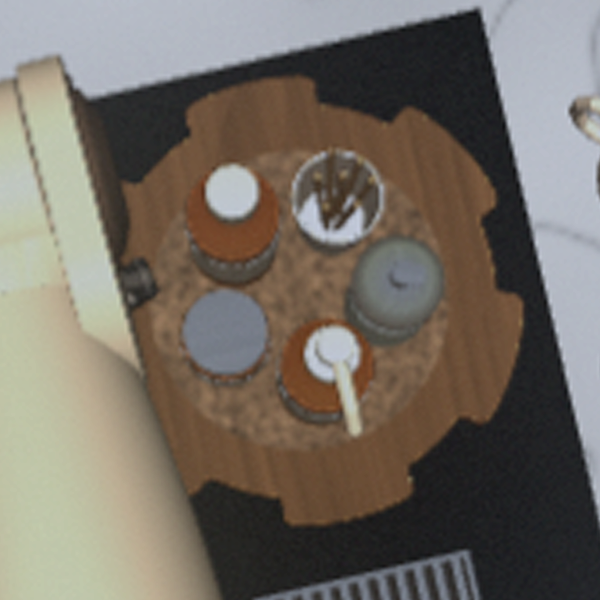

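View pics/scene6.png

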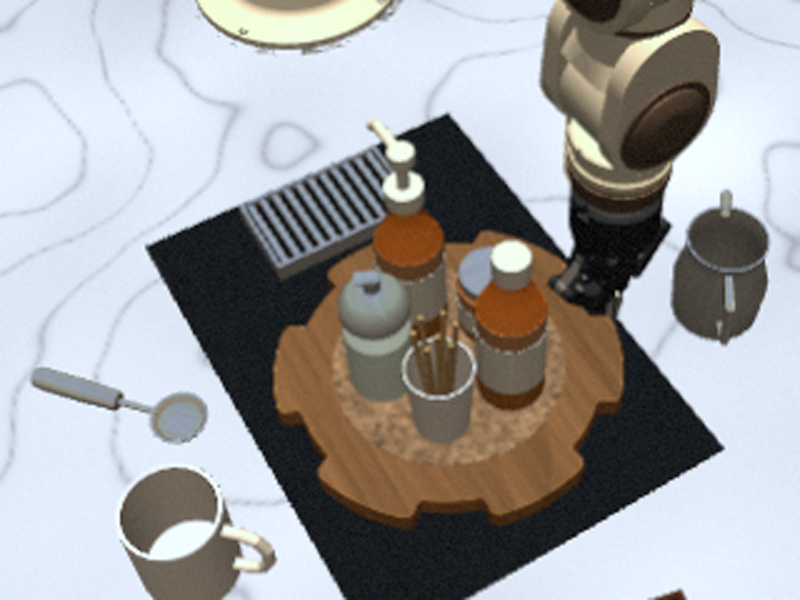

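Rim fit puts the spout at about −166.2°, against a target of −167.0°. I back the finger off the wall, rise straight up and clear the arm so I can measure without occlusion.

```bash
python3 -m handwheel '[[0,0,0,0,0,0.004,1],[0,0,0,0,0,0.009,1],[0,0,0,-0.02,0,0.009,1],[0,0,0,-0.08,0,0.009,1],[0,0,0,-0.14,0,0.009,1],[0,0,0,-0.20,0,0.009,1],[0,0,0,-0.205,0,0.009,1],[0,0,0,-0.205,-0.35,0.207,1],[0,0,0,-0.205,-0.35,0.207,1],[0,0,0,-0.205,-0.35,0.207,1],[0,0,0,-0.205,-0.35,0.207,1],[0,0,0,-0.205,-0.35,0.207,1],[0,0,0,-0.205,-0.35,0.207,1],[0,0,0,-0.205,-0.35,0.207,1],[0,0,0,-0.205,-0.35,0.207,1],[0,0,0,-0.205,-0.35,0.207,1],[0,0,0,-0.205,-0.35,0.207,1]]'
python3 - <<'E'
from h import *
t,s=check(7)
np.save("t7.npy",t,allow_pickle=True);np.save("s7.npy",s,allow_pickle=True)
p=np.load("p.npy",allow_pickle=True).item()
for z in(.04,.046): print(carfit(p,z=z)[0],carfit(t,z=z)[0], carfit(s,z=z)[0:2])
im=rect(t,.046,.533,-.012,.29,1030);cv2.imwrite("pics/r7.png",cv2.convertScaleAbs(im[:,:,::-1],alpha=1.6))
E
```

```text
time: 18.18
ee_pos: [0.3651, 0.1917, 0.2502]
tcp_rot: [-88.0, 87.3, 118.1]
wrist_force: [0.3, 0.5, -0.2]
opening: 0.0002
[{'centre': [0.563, 0.5646], 'conf': 0.71}, {'centre': [0.3989, 0.6635], 'conf': 0.62}, {'centre': [0.7173, 0.5629], 'conf': 0.29}] [{'centre': [0.4159, 0.3931], 'conf': 0.68}] [{'centre': [0.5484, 0.5437], 'conf': 0.93}, {'centre': [0.5558, 0.4502], 'conf': 0.65}, {'centre': [0.6952, 0.4169], 'conf': 0.22}]
spout z.249 [ 0.4932 -0.0224  0.249 ] -166.7
spout tri [ 0.492  -0.0254  0.2549] -165.23
spout scene [ 0.4856 -0.0277  0.249 ] -164.91
pump [ 0.5322 -0.0121  0.046 ] -167.6
rim fit [5.91596797e-01 1.69758202e-03 1.38511838e+01] 0.002277783615228199
[ 5.92366053e-01  1.58116761e-03 -1.43780644e+01] [5.92528153e-01 1.54592774e-03 1.39177063e+01] (array([5.86501687e-01, 9.62055354e-04, 1.34231100e+01]), np.float64(0.034062438239735045))
[ 5.91497156e-01  1.84168630e-03 -1.43807501e+01] [5.91596797e-01 1.69758202e-03 1.38511838e+01] (array([5.90410143e-01, 2.78777318e-05, 1.34061585e+01]), np.float64(0.03262738127678344))
```

View pics/r7.png

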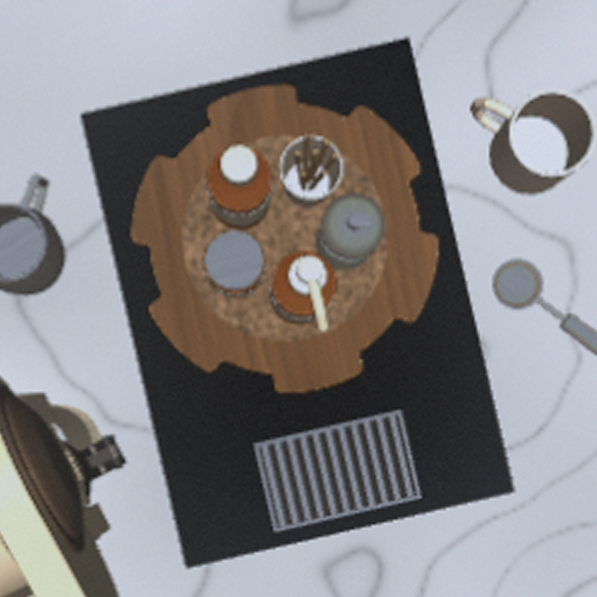

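View pics/scene7.png

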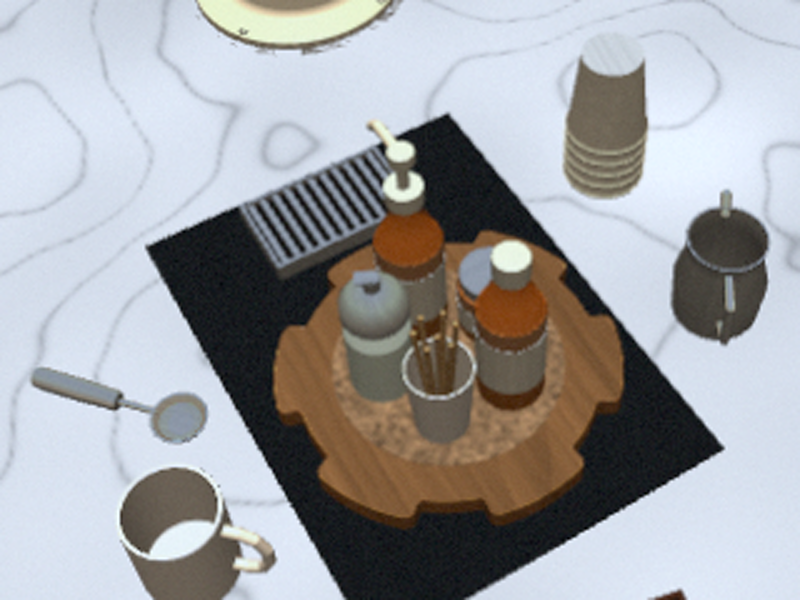

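```bash
python3 - <<'E'
from h import *
p,b,R,o=tool();print(o["q"],b,o["time"])
for nm in("p","t7","s7"):
    t=np.load(nm+".npy",allow_pickle=True).item()
    im=rect(t,.003,.533,-.012,.29); g=cv2.GaussianBlur(cv2.cvtColor(im,cv2.COLOR_RGB2GRAY),(0,0),1.5).astype(float)
    # left/right long edges: rows scan, expected columns from yaw13
    out=[]
    for side in(1,-1):
        pts=[]
        for xs in np.arange(-.21,.22,.005):
            # along station x from mat centre, look across y in +-.02
            c=np.array([.533,-.012]);a=np.radians(13);ex=np.array([np.cos(a),np.sin(a)]);ey=np.array([-ex[1],ex[0]])
            u=np.arange(-.015,.015,.0005); W=c+ex*xs+ey*(side*.17+side*u)[:,None]
            jj=((-.012+.29-W[:,1])*1000).astype(np.float32);ii=((.533+.29-W[:,0])*1000).astype(np.float32)
            v=cv2.remap(g.astype(np.float32),jj[None],ii[None],cv2.INTER_LINEAR)[0]
            k=np.argmax(np.diff(v)); 
            if np.diff(v)[k]>2: pts.append([xs,side*(.17+u[k])])
        pts=np.array(pts)
        for _ in range(3):
            f=np.polyfit(*pts.T,1);r=np.abs(np.polyval(f,pts[:,0])-pts[:,1]);pts=pts[r<max(.0012,2*np.median(r))]
        out.append((round(13+np.degrees(np.arctan(f[0])),2),round(f[1],4),len(pts)))
    print(nm,out)
E
```

```text
[ 26.00587339 -13.58661123  -7.38765884  96.29574562   2.65095367
 179.94508966] -63.94363912900554 18.425
p [(np.float64(13.13), np.float64(0.1692), 86), (np.float64(13.14), np.float64(-0.1696), 86)]
t7 [(np.float64(13.12), np.float64(0.1691), 86), (np.float64(13.13), np.float64(-0.1696), 86)]
s7 [(np.float64(13.04), np.float64(0.1681), 86), (np.float64(13.02), np.float64(-0.1707), 86)]
```

The rim fit gives 13.4–13.9° against a station yaw of 13.0–13.1°, so the spout is under 1° off (about 1.5 mm at its tip). Joint 6 sits at the edge of its range, so I turn it back and rise before handing in.

```bash
python3 -m handwheel '[[-8,0,0,-0.02,0,0,1],[-16,0,0,-0.04,0,0,1],[-24,0,0,-0.05,0,0,1],[-30,0,0,-0.05,0,0,1],[-30,0,0,-0.05,0,0,1],[-30,0,0,-0.05,0,0,1]]'
python3 - <<'E'
from h import *
p,b,R,o=tool();print(p,o["q"],o["wrist_force"],o["qd"].round(2))
t,s=check(8)
for n in["mug","milk_pitcher","cup_stack","bar_spoon"]:
    d=bot.tip_of(n,t)
    if d: u=d[0]["centre"];print(n,d[0]["conf"],unp(t,[u[0]*640,u[1]*480],.0).round(3))
p=np.load("p.npy",allow_pickle=True).item()
cv2.imwrite("pics/d8.png",cv2.absdiff(p["frame"],t["frame"])*3)
E
```

```text
time: 19.18
ee_pos: [0.3663, 0.1899, 0.3]
tcp_rot: [-117.4, 87.3, 118.5]
wrist_force: [0.2, 0.3, -0.1]
opening: 0.0002
[0.36628084 0.18985792 0.30002971] [ 25.69122276 -12.05689486  -0.5107149  101.678239     2.65007143
 149.75537718] [ 0.15986864  0.26865472 -0.08824393] [ 0.06 -0.13 -0.16  0.15 -0.1  -0.43]
[{'centre': [0.5598, 0.5654], 'conf': 0.77}] [{'centre': [0.4147, 0.3954], 'conf': 0.67}] [{'centre': [0.5445, 0.544], 'conf': 0.88}]
spout z.249 [ 0.4924 -0.0183  0.249 ] -169.02
spout tri [ 0.491  -0.0242  0.2507] -165.97
spout scene [ 0.488  -0.0299  0.249 ] -163.47
pump [ 0.5318 -0.0062  0.046 ] -173.17
rim fit [5.91597186e-01 1.70625745e-03 1.38488132e+01] 0.0022690629608228723
mug 0.26 [[0.599 0.004 0.   ]]
milk_pitcher 0.57 [[0.583 0.27  0.   ]]
cup_stack 0.46 [[0.392 0.217 0.   ]]
bar_spoon 0.7 [[ 0.525 -0.281  0.   ]]
```

View pics/d8.png

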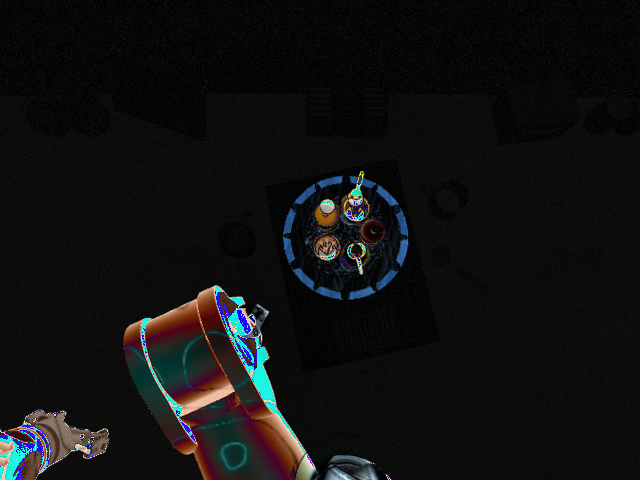

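View pics/scene8.png

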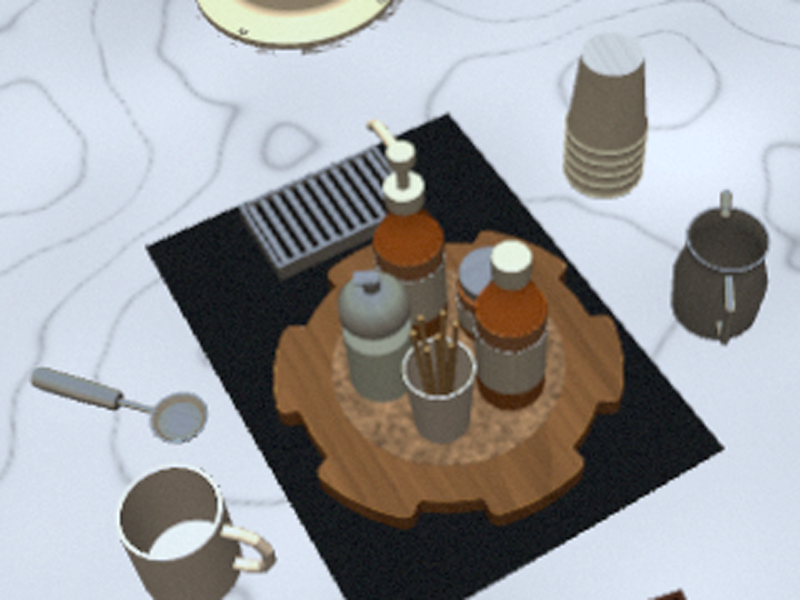

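The difference image shows only the arm, the carousel and its load changed. The bystanders have not moved, and the rim fit is steady at 13.85°.

```bash
python3 -c "
from workcell import bot
print(bot.job_done())"
```

```text
the job is handed in; nothing more can be done
None
```

The pump bottle now faces front with its spout over the middle of the drip tray, and I handed the job in at about 19 s of the 67 s allowed. I pushed the carousel about 152° clockwise with the shut fingertips in one rim notch, then backed off the notch wall and lifted straight out.

**Alignment:** The rim fits put the carousel at 13.85° (top camera) and 13.4° (scene camera). The mat edges put the station at 13.0–13.1°. That leaves the spout under 1° short, about 1.5 mm at its tip, and I judged another nudge not worth making.

**Standing still:** The rim fit read the same 13.85° in two checks 1 s apart after the fingers left.

**Things on and beside the station:** All five things on the carousel stand upright in their places. The before/after difference image shows the mug, pitcher, cups and spoon unmoved. The wrist force was about 3 N at most in the readings at the end of each move, and about 0 at the end with the gripper free above the counter.

**Checks that disagreed:**
- The trained networks' spout and pump-bottle points scattered several degrees around the 193° target azimuth (about 187–197°) in the last check. I relied on the rim fit.
- In the last check the mug came back with low confidence in a wrong place. The pictures show it where it was.
- On the way out joint 6 reached 179.95° of its 180° limit, so that move stopped short of its target. I turned the joint back before handing in.

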